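# Load a tube rack into the bench reader: up the ramp, behind the lip, latch over it

## Robot

A 6-joint arm with a two-finger parallel gripper is mounted at the origin on a cart in front of the work surface, level with it; the furniture and walls round the work are solid. World frame = base frame: x ahead of the robot, y to its left, z up, the work surface at z = 0. Lengths are in m, angles in rad, forces in N, time in s.
With the tool pointing down it reaches from about 0.4 to 0.825 m from the base axis. Payload 7 kg.
Tool frame: the origin (TCP) lies midway between the tips of the shut fingers; the grasp point (between the pads) lies behind it (r.tcp_to_grasp is the z of the grasp point in the tool frame, in m); z points along the fingers, y is the line along which they close (so a half turn about z gives the same grasp; the last joint's range is limited). The gripper opens to 85 mm and grips with 20 to 120 N. Pads are 22 mm wide; open, the fingers measure 114 mm over their backs; the gripper's body (76 mm by 85 mm) begins 54 mm behind the grasp point. The pads swing forward as they close: fully open they stand 13 mm farther back than shut.
Start: joints at [-0.906, 0.359, 0.012, 0, -1.224, -0.288], TCP at [0.248, -0.628, 0.231] pointing down, gripper open.
Joint ranges: [-3.07, 3.07], [-1.43, 2.12], [-1.02, 1.25], [-3.03, 1.67], [-3.05, -0], [-3.03, 3.03]. Speed limits (rad/s): [2.39, 2.39, 3.01, 3.14, 3.14, 3.14].

## Interface

Orientations are given as a unit quaternion [x, y, z, w].
In Python, from rig import r gives the robot as it stands. Calls block until the motion is done:
- r.reach(position, orientation): joint-space move of the TCP to a pose.
- r.movel(position, feed=0.15, attitude=None): straight line of the TCP; attitude=None keeps the orientation; feed is the mean speed in m/s.
- r.move_joints(angles): joint-space move.
- r.set_gripper(opening, strength=None): finger opening in m; strength is the grip in N (None keeps the last); returns when the fingers have stopped.
- r.dwell(seconds).
- r.solve_ik(position, orientation): joint angles nearest the present ones, or None.
- r.capture(name): name is "scene" or "top"; returns (picture, depth): 400x640x3 uint8, red, green, blue; 400x640 float32, m along the optical axis (not along the pixel's ray), 0 where there is no reading.
- r.camera_info(name): a dict with "vertical_fov" (degrees; the focal length in pixels is half the picture's height over the tangent of half this angle, whatever the lens; pixels are square), "cx", "cy" (the principal point, pixels), "T" (4x4, takes a point from camera to world coordinates). Camera axes: x right, y down, z forward; pixel columns grow to the right and rows downward; lengths in m; the calibration is good to about 2 mm. A picture is of the moment at which its call begins. camera_info takes no time and is no camera call.
A pose or a line that the arm cannot do raises r.MotionError and nothing moves.
- r.finish_job(): hands the job in; it is judged then, once.
Trained networks look in the newest picture that a camera, given by its name, has taken for a name from the list of things; names that differ only in an ending like _2 or _b are one class to them, and where a whole thing is asked for, a point or a joint stands for the part that bears it (a point fixed in the world has none). Each returns a list of dicts, best first, with "score" (0 to 1); they miss things now and then, are a little off and sometimes report something else, mostly with a low value. They report only what shows in the picture. A call takes as long as a camera call.
- r.search_frame(label, camera): "centre" ([column, row] as shares, 0 to 1, of the picture: columns of its width, rows of its height, amid what is visible of it).
- r.masks_of(label, camera): "pixels" (400x640 bool, what is visible of it) and "centre" ([column, row] as shares, 0 to 1, of the picture: columns of its width, rows of its height, amid what is visible of it).
Readings, each from a call of its own:
- r.current_time_s(): time.
- r.current_joint_pos(): joint angles.
- r.current_qd(): joint speeds.
- r.current_joint_efforts(): joint torques, N m.
- r.current_tool_pos(): TCP position.
- r.current_eef_rot(): TCP orientation.
- r.current_wrist_force(): force on the tool from outside, world axes, zero at the start.
- r.current_torque(): the same for the moment, N m.
- r.current_width(): finger opening in m.
- r.current_finger_force(): force on a finger pad.
Only numpy, scipy, OpenCV 4.12 (cv2) and the standard library are available. Lean on these libraries where they do the work, as an engineer would, in place of code of your own. Each camera call takes 0.05 s, during which the arm holds its last target. There are 200 camera calls.

## Task

Load the small six-hole tube rack into the bench reader: lift it onto the reader's entry shelf at the foot of the ramp, lengthwise in the lane, and let go of it there. Then push it from behind up the ramp and under the reading head until its rear edge drops behind the lip and it lies flat in the bay, and swing the little latch fully across over the rack to lock it in. Keep the rack upright and leave the other things on the bench where they are.

Things in the scene. Friction and masses are not known exactly. Their poses are not given: they have to be found in the camera images.
- rack: small green lattice tube rack, two rows of three holes, 58 x 82 x 55 mm over all, 160 g; walls 54 x 78 mm outside, of thin bars (0-3, 23-25, 47-50 mm above its underside) and corner posts, on a floor plate. Origin: centre of its underside; x its short side, y its long side, z up. Either end may lead. Lift it by its long walls, gripped over the short side. Friction on the reader about 0.6.
- reader: fixed bench rack reader with one straight lane. Origin: on the bench under the middle of the lip; x along the lane (roughly to the robot's left), y left, z up. Along x, in mm: entry shelf -151 to -65, its top 10 above the bench; ramp -65 to -3, rising from 10 to 30; lip -3 to 3, top at 30; bay 3 to 88, floor at 22; end stop 88; housing to 128, 126 high. Base plate 90 wide.
- shelf_spot (a point): middle of the top of the reader's entry shelf, at reader x = -108 mm: set the rack down here, its long side (y) along the reader's x. Axes as the reader's. The lane is 61 mm wide between curbs about 10 mm high along shelf and ramp; at the shelf they flare to 77 mm at the mouth.
- bay_spot (a point): middle of the bay's floor, 153.5 mm along x and 12 mm above shelf_spot: the centre of the rack's underside belongs here, long side along the lane. Axes as the reader's. The rack drops 8 mm from the lip into the bay. Bay cheeks, 73 mm over their outsides, stand up to 68 mm above the bench from reader x = 13 mm on; the reading head overhangs from x = 74 mm, its underside 100 mm above the bench.
- latch (a joint): turn of the flat steel latch on the bay's left cheek about its vertical pivot: 0 = arm along the reader's +x, beside the bay (open); grows clockwise seen from above; 1.57 = arm straight across the lane over the rack (closed), stop at 1.6. Starts between -0.5 (outward) and 0. Friction 0.02 N m: stays where it is left. Arm 11 mm wide, underside 79 mm above the bench.
- latch_knob (a point): middle of the upright black knob on the end of the latch arm, 28 mm from the pivot: 10 mm thick (11 at the top), its foot 83 mm and its top 107 mm above the bench.
- latch_pivot (a point): the latch's pivot, on the left cheek at reader x = 22 mm, y = 34.5 mm, 78.5 mm above the bench. Axes as the reader's; the knob stands at x = 28 cos q, y = -28 sin q (mm) from it, q being the latch's turn.
- long_rack: bystander: blue lattice rack, more than twice as large (73 x 136 x 50 mm), with 18 holes; too big for the lane. Origin: centre of its underside.
- reagent_bottle: bystander: white bottle with an orange screw cap, 68 mm across, 135 mm high. Origin: centre of its underside.
- timer: bystander: white bench timer, 50 x 58 x 62 mm. Origin: centre of its underside.
- parafilm: bystander: standing white roll, 62 mm across, 50 mm high. Origin: centre of its underside.

How it is judged:
On the way, in this order (a step that is already met when the one before it is completed fails the run):
1. the rack stands on the entry shelf, lengthwise in the lane, let go by the gripper (x of rack in the frame of shelf_spot between -0.03 and 0.016 m and y of rack in the frame of shelf_spot between -0.013 and 0.013 m and z of rack in the frame of shelf_spot between -0.003 and 0.006 m and angle between the y axis of rack and the x axis of reader, either way round below 0.2 rad and angle between rack's own z axis and vertical below 0.12 rad and contact force between the fingers and rack below 0.05 N and linear speed of rack below 0.02 m/s and angular speed of rack below 0.15 rad/s), for 0.1 s.
2. the rack lies flat in the bay behind the lip (x of rack in the frame of bay_spot between -0.007 and 0.007 m and y of rack in the frame of bay_spot between -0.006 and 0.006 m and z of rack in the frame of bay_spot between -0.003 and 0.003 m and angle between the y axis of rack and the x axis of reader, either way round below 0.12 rad and angle between rack's own z axis and vertical below 0.035 rad), for 0.2 s.
At the end, for the whole second after the job is handed in: The rack lies level (within 2 degrees) and at rest on the floor of the bay, its underside within 3 mm of the floor, its centre within 7 mm of the bay's along the lane and 6 mm across it, lengthwise within 7 degrees; the latch is closed across it to at least 1.3 rad (of 1.57) and still (all of step 2 and linear speed of rack below 0.02 m/s and angular speed of rack below 0.15 rad/s and value of joint latch above 1.3 rad and velocity of joint latch below 0.1 rad/s); the robot touches nothing.
It fails at once if the rack is tipped more than 45 degrees (angle between rack's own z axis and vertical above 0.785 rad).
It fails at once if the long rack is moved more than 20 mm (distance of long_rack from where it was at the start of the episode above 0.02 m).
It fails at once if the reagent bottle is moved more than 20 mm (distance of reagent_bottle from where it was at the start of the episode above 0.02 m).
It fails at once if the timer is moved more than 20 mm (distance of timer from where it was at the start of the episode above 0.02 m).
It fails at once if the parafilm is moved more than 20 mm (distance of parafilm from where it was at the start of the episode above 0.02 m).
It also fails if it takes over 64 s, if anything falls off the work surface, if the arm or the gripper's body presses on something with over 40 N, if the wrist force passes 120 N, or if a joint passes its speed limit or range.

## Working session

There is one attempt and no reset: what is moved stays moved. The work goes in short steps, each a Python script; the robot and the scene stay as the last script left them, time stands still between calls to the robot, and variables do not carry over. Pictures are saved under pics/ and viewed, at most 10 in all, crops included, and the job is handed in when it is done.

```bash
mkdir -p pics; ls
cat > h.py <<'E'
import numpy as np, cv2
from rig import r
def cloud(cam,depth):
    i=r.camera_info(cam); h,w=depth.shape
    f=h/2/np.tan(np.radians(i["vertical_fov"])/2)
    v,u=np.mgrid[:h,:w]
    P=np.stack([(u-i["cx"])/f*depth,(v-i["cy"])/f*depth,depth],-1)
    T=np.array(i["T"]); W=P@T[:3,:3].T+T[:3,3]; W[depth<=0]=np.nan
    return W
def save(name,img): cv2.imwrite("pics/"+name,img[:,:,::-1])
E
python3 - <<'E'
from h import *
for c in("scene","top"):
    p,d=r.capture(c); save(c+"0.png",p); np.savez(c+"0.npz",p=p,d=d)
    print(c,{k:(np.round(v,3).tolist()) for k,v in r.camera_info(c).items()})
    W=cloud(c,d)
    for l in("rack","reader","latch","latch_knob","long_rack","reagent_bottle","timer","parafilm"):
        for m in r.masks_of(l,c)[:2]:
            q=W[m["pixels"]]; q=q[~np.isnan(q[:,0])]
            print(l,round(m["score"],2),np.round(np.array(m["centre"])*[640,400]),len(q),np.round(np.percentile(q,[2,50,98],axis=0),3).tolist() if len(q) else "")
print(r.current_eef_rot(),r.tcp_to_grasp)
E
```

```text
pics
rig.py
scene {'vertical_fov': 53.349, 'cx': 312.392, 'cy': 195.743, 'T': [[-0.881, -0.374, 0.289, 0.221], [-0.473, 0.695, -0.542, 0.667], [0.003, -0.614, -0.789, 0.973], [0.0, 0.0, 0.0, 1.0]]}
rack 0.84 [364. 113.] 504 [[0.547, -0.442, 0.003], [0.58, -0.365, 0.036], [0.618, -0.329, 0.057]]
reader 0.59 [280. 236.] 3380 [[0.501, 0.026, 0.004], [0.555, 0.201, 0.029], [0.624, 0.296, 0.128]]
latch 0.6 [218. 312.] 1030 [[0.559, 0.432, 0.012], [0.575, 0.466, 0.097], [0.606, 0.489, 0.139]]
latch 0.48 [287. 237.] 58 [[0.53, 0.193, 0.083], [0.534, 0.215, 0.088], [0.539, 0.226, 0.11]]
latch_knob 0.48 [289. 239.] 70 [[0.529, 0.179, 0.041], [0.534, 0.212, 0.086], [0.554, 0.226, 0.11]]
latch_knob 0.46 [217. 312.] 1118 [[0.559, 0.43, 0.003], [0.576, 0.465, 0.097], [0.614, 0.489, 0.139]]
long_rack 0.69 [377. 157.] 1016 [[0.416, -0.29, 0.002], [0.456, -0.205, 0.043], [0.499, -0.146, 0.052]]
reagent_bottle 0.77 [216. 312.] 1069 [[0.559, 0.431, 0.017], [0.576, 0.466, 0.098], [0.61, 0.489, 0.139]]
timer 0.62 [315. 144.] 200 [[0.643, -0.181, 0.004], [0.67, -0.145, 0.041], [0.697, -0.131, 0.066]]
par
[... 538 characters left out ...]
.085], [0.535, 0.209, 0.092]]
reagent_bottle 0.91 [187. 190.] 638 [[0.557, 0.424, 0.006], [0.585, 0.441, 0.096], [0.619, 0.475, 0.137]]
reagent_bottle 0.36 [265. 206.] 63 [[0.526, 0.19, 0.009], [0.532, 0.212, 0.083], [0.54, 0.237, 0.107]]
timer 0.75 [388. 162.] 245 [[0.641, -0.179, 0.006], [0.667, -0.15, 0.046], [0.691, -0.13, 0.064]]
timer 0.26 [284. 199.] 2851 [[0.499, 0.026, 0.004], [0.559, 0.17, 0.02], [0.617, 0.288, 0.126]]
parafilm 0.9 [195. 238.] 424 [[0.423, 0.41, -0.0], [0.45, 0.435, 0.048], [0.48, 0.468, 0.053]]
parafilm 0.7 [284. 200.] 2814 [[0.499, 0.026, 0.003], [0.559, 0.171, 0.02], [0.615, 0.288, 0.126]]
[-1.87274879e-01  9.82307548e-01  1.18779463e-05  1.90147912e-05] -0.0187
```

Run:
```python
import numpy as np,cv2
for c,(a,b,x,y) in {"scene":(85,350,180,440),"top":(140,260,170,490)}.items():
    p=np.load(c+"0.npz")["p"][a:b,x:y,::-1]; s=min(800/p.shape[1],600/p.shape[0])
    cv2.imwrite(f"pics/{c}_crop.png",cv2.resize(p,None,fx=s,fy=s,interpolation=cv2.INTER_CUBIC))
```

```text
(no output)
```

View pics/scene_crop.png

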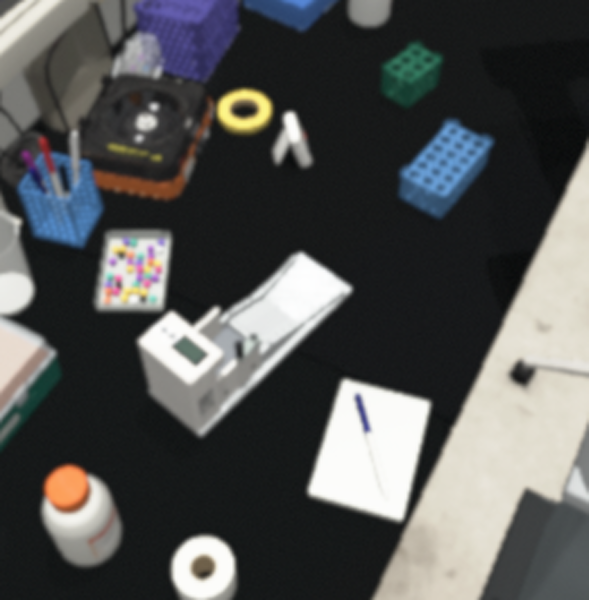

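View pics/top_crop.png

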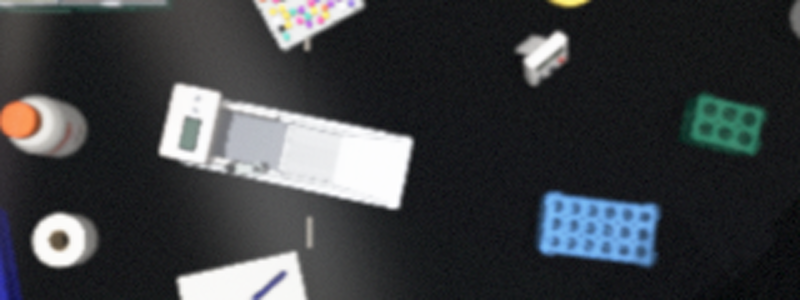

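The scene picture shows the green rack at crop px (412,73), the blue long rack at (445,168) and the reader from its shelf (310,280) to its housing (185,370), with the knob at (240,348). The top picture agrees: rack at (730,123), reader from (165,120) to (410,165). The networks' labels match, apart from some low-score confusions. Next I fit the poses.

```bash
cat > fit.py <<'E'
from h import *
from scipy.optimize import minimize
def rectfit(P,L,W,yaw0,c0):
    # pose of LxW rectangle: soft penalty for points outside, and pull so that both sides are touched
    def cost(q):
        c,s=np.cos(q[2]),np.sin(q[2]); d=P-q[:2]
        a=np.abs(d[:,0]*c+d[:,1]*s)-L/2; b=np.abs(-d[:,0]*s+d[:,1]*c)-W/2
        o=np.maximum(np.maximum(a,b),0)
        return np.mean(np.minimum(o,.008)**1)*1e3
    best=min((minimize(cost,[c0[0]+dx,c0[1]+dy,yaw0+t],method="Nelder-Mead",options=dict(xatol=1e-5,fatol=1e-7,initial_simplex=np.array([c0[0]+dx,c0[1]+dy,yaw0+t])+np.vstack([np.zeros(3),np.diag([.01,.01,.08])]))) for dx in(-.005,.005) for dy in(-.005,.005) for t in(-.04,.04)),key=lambda m:m.fun)
    return best.x,best.fun
E
python3 - <<'E'
from fit import *
D={}
for c in("scene","top"):
    ds=[]
    for _ in range(6):
        p,d=r.capture(c); d=d.copy(); d[d<=0]=np.nan; ds.append(d)
    d=np.nan_to_num(np.nanmedian(ds,0)); W=cloud(c,d).reshape(-1,3); D[c]=W
    x,y,z=W.T
    t=(x>.45)&(x<.72)&(y>-.02)&(y<.0); print(c,"table z",np.nanmedian(z[t]),"noise",np.nanstd(z[t]))
    R=W[(x>.48)&(x<.64)&(y>0)&(y<.32)&(z>.006)&(z<.14)]
    print(" minrect",cv2.minAreaRect((R[:,:2]*1000).astype(np.float32)))
    print(" fit279x90",rectfit(R[:,:2],.279,.090,np.pi/2+.17,(.556,.16)))
    H=R[R[:,2]>.115]; print(" housingtop",len(H),cv2.minAreaRect((H[:,:2]*1000).astype(np.float32)))
    K=R[(R[:,2]>.082)&(R[:,2]<.113)&(R[:,1]<.235)&(R[:,0]<.56)]; print(" knob",np.round(K[K[:,2].argsort()],3)[::max(1,len(K)//14)].tolist())
    G=W[(x>.5)&(x<.66)&(y<-.28)&(y>-.46)&(z>.035)&(z<.07)]
    print(" rack",len(G),cv2.minAreaRect((G[:,:2]*1000).astype(np.float32)),np.percentile(G[:,2],[5,50,95]))
    print(" fit",rectfit(G[:,:2],.082,.058,np.pi/2+.12,G[:,:2].mean(0)))
np.savez("clouds.npz",**D)
E
```

```text
scene table z 0.0022266896442193485 noise 0.0009757235141544119
 minrect ((560.5375366210938, 153.1118927001953), (280.29046630859375, 90.2940444946289), 77.09345245361328)
 fit279x90 (array([0.56048782, 0.15355338, 1.34553526]), np.float64(0.0011795159604624217))
 housingtop 672 ((585.1551513671875, 263.2294921875), (54.08008575439453, 82.82865142822266), 77.03740692138672)
 knob [[0.539, 0.226, 0.082], [0.528, 0.194, 0.084], [0.534, 0.215, 0.084], [0.53, 0.189, 0.084], [0.53, 0.21, 0.085], [0.533, 0.225, 0.085], [0.54, 0.198, 0.085], [0.534, 0.209, 0.086], [0.53, 0.194, 0.088], [0.537, 0.192, 0.089], [0.534, 0.192, 0.091], [0.539, 0.225, 0.095], [0.538, 0.226, 0.102], [0.54, 0.221, 0.108], [0.539, 0.218, 0.109], [0.532, 0.225, 0.109]]
 rack 272 ((580.5260620117188, -373.22161865234375), (83.30076599121094, 57.52058410644531), 75.32559967041016) [0.03700192 0.05202023 0.05624469]
 fit (array([ 0.58061059, -0.37306127,  1.29874153]), np.float64(0.005425994778649775))
top table z -0.0008833277880815338 noise 0.0009475752320579207
 minrect ((557.6283569335938, 155.52125549316406), (278
[... 233 characters left out ...]
96484), 76.5836410522461)
 knob [[0.535, 0.201, 0.082], [0.532, 0.209, 0.082], [0.53, 0.218, 0.082], [0.53, 0.212, 0.082], [0.526, 0.195, 0.083], [0.532, 0.206, 0.083], [0.526, 0.198, 0.083], [0.535, 0.192, 0.083], [0.532, 0.197, 0.085], [0.532, 0.2, 0.085], [0.532, 0.194, 0.086], [0.535, 0.194, 0.087], [0.535, 0.22, 0.091], [0.529, 0.221, 0.103], [0.532, 0.22, 0.105], [0.532, 0.229, 0.105], [0.532, 0.223, 0.106], [0.529, 0.223, 0.106], [0.537, 0.226, 0.107], [0.537, 0.223, 0.107]]
 rack 348 ((577.751953125, -370.5845947265625), (81.90039825439453, 57.737796783447266), 74.88932037353516) [0.04644803 0.04885533 0.05243588]
 fit (array([ 0.57766374, -0.37053949,  1.30773519]), np.float64(0.0))
```

```bash
cat >> h.py <<'E'
from scipy.spatial.transform import Rotation as R
YAW=1.3453; U=np.array([np.cos(YAW),np.sin(YAW),0]); V=np.array([-U[1],U[0],0]); Z=np.array([0,0,1.])
O=np.array([.5591,.1546,0])+.0115*U      # reader origin
def quat(yaw,lean=0,flip=1):
    """tool y across (flip*left of yaw), tool z down, tips leaned forward along yaw by `lean`"""
    u=np.array([np.cos(yaw),np.sin(yaw),0]); y=flip*np.array([-u[1],u[0],0])
    z=-np.cos(lean)*Z+np.sin(lean)*u
    return R.from_matrix(np.c_[np.cross(y,z),y,z]).as_quat()
def rd(x,y,z): return O+x*U+y*V+z*Z
def toR(p): d=np.asarray(p)-O; return np.round([d@U*1e3,d@V*1e3,d[2]*1e3],1)
E
python3 - <<'E'
from h import *
c=np.array([.5791,-.3718,0])
for f in(1,-1):
    print(f,[ (None if (q:=r.solve_ik(p,quat(y,l,f))) is None else np.round(q,2).tolist()) for p,y,l in((c+.1*Z,1.305,0),(rd(-.12,0,.1),YAW,0),(rd(-.17,0,.025),YAW,.35),(rd(-.005,0,.045),YAW,.35),(rd(.05,.06,.09),YAW,0),(rd(.04,0.005,.09),YAW,0))])
E
```

```text
1 [[-0.29, 0.48, -0.12, 0.0, -0.98, 0.02], [0.46, 0.26, -0.46, 0.0, -0.85, -0.68], [0.09, 0.36, -0.41, -0.49, -0.76, 0.04], [0.4, 0.36, -0.36, -0.45, -0.7, -0.3], [0.77, 0.31, -0.42, 0.0, -0.84, -0.99], [0.67, 0.37, -0.33, 0.0, -0.87, -0.9]]
-1 [None, [0.46, 0.26, -0.46, 0.0, -0.85, 2.46], None, [0.4, 0.36, -0.36, -0.45, -0.7, 2.84], [0.77, 0.31, -0.42, 0.0, -0.84, 2.15], [0.67, 0.37, -0.33, 0.0, -0.87, 2.24]]
```

Run:
```python
from h import *
c=np.array([.5791,-.3718,0]); q=quat(1.305)
r.reach(c+.11*Z,q); 
r.movel(c+.017*Z,feed=.08); print("f",np.round(r.current_wrist_force(),1))
r.set_gripper(0.04,35); print("w",r.current_width(),r.current_finger_force())
r.movel(c+.12*Z,feed=.15); print("w",r.current_width(),np.round(r.current_wrist_force(),1))
r.reach(rd(-.12,0,.12),quat(YAW)); print(r.current_time_s())
W={}
for n in("scene","top"):
    p,d=r.capture(n); save(n+"1.png",p); np.savez(n+"1.npz",p=p,d=d)
s=cv2.resize(np.load("scene1.npz")["p"][130:330,200:420],None,fx=2.7,fy=2.7,interpolation=2); save("s1.png",s)
```

```text
f [-0.  -0.2  0.3]
w 0.05319714261405898 37.205025418661535
w 0.05343949819907517 [-0.7 -0.1 -2.3]
7.2167
```

View pics/s1.png

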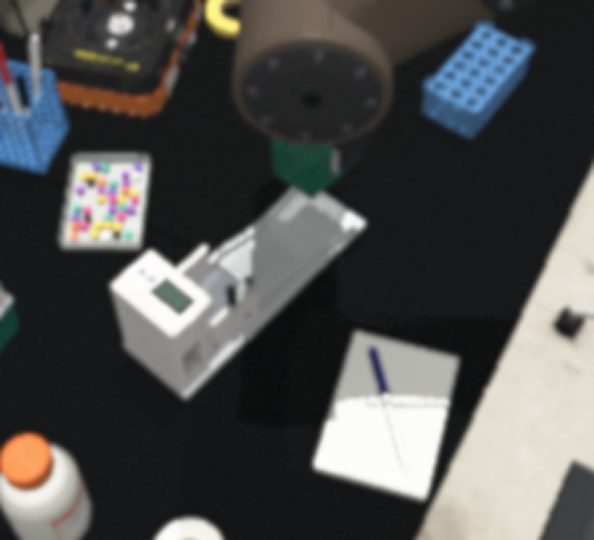

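The rack (270–340, 140–195) is held level above the shelf. Next I lower it, watching the force.

Run:
```python
from h import *
r.movel(rd(-.12,0,.045),feed=.12); f0=np.array(r.current_wrist_force())
z=.045
while z>.0245:
    z-=.0015; r.movel(rd(-.12,0,z),feed=.05); f=np.array(r.current_wrist_force())-f0
    if f[2]>1.5 or np.linalg.norm(f)>4: break
print("z",z,"f",np.round(f,1),r.current_tool_pos())
r.set_gripper(.085); r.dwell(.2)
r.movel(rd(-.12,0,.14),feed=.2)
r.movel(rd(-.25,0,.14),feed=.25); print(r.current_time_s())
from fit import rectfit
for n in("scene","top"):
    p,d=r.capture(n); save(n+"2.png",p); W=cloud(n,d).reshape(-1,3); x,y,zz=W.T
    L=(W-O)@np.c_[U,V,Z]
    G=L[(abs(L[:,0]+.12)<.07)&(abs(L[:,1])<.06)&(L[:,2]>.048)&(L[:,2]<.08)]
    print(n,len(G),cv2.minAreaRect((G[:,:2]*1000).astype(np.float32)),np.percentile(G[:,2],[5,50,95]))
    B=L[(L[:,0]>-.16)&(L[:,0]<.14)&(abs(L[:,1])<.06)&(L[:,2]>.006)&(L[:,2]<.14)]
    B=B[(B[:,0]>-.02)]; print(" reader y range",np.percentile(B[:,1],[.5,99.5]), "x max",np.percentile(B[:,0],99.5))
    s=cv2.resize(p[130:330,200:420],None,fx=2.7,fy=2.7,interpolation=2); save(n+"2c.png",s)
```

```text
z 0.026999999999999982 f [-1.5 -0.5  5.9] [0.53506444 0.04893262 0.02759842]
13.1
scene 358 ((-120.96380615234375, -1.9697856903076172), (59.43994903564453, 83.35218048095703), 89.78529357910156) [0.0506981  0.06177528 0.06533986]
 reader y range [-0.0413776   0.04350606] x max 0.12783994125468587
top 31 ((-96.76387786865234, -21.793197631835938), (33.76602554321289, 11.164571762084961), 3.6905343532562256) [0.05448606 0.05979068 0.06418981]
 reader y range [-0.04218125  0.04573951] x max 0.12722866701813637
```

View pics/scene2c.png

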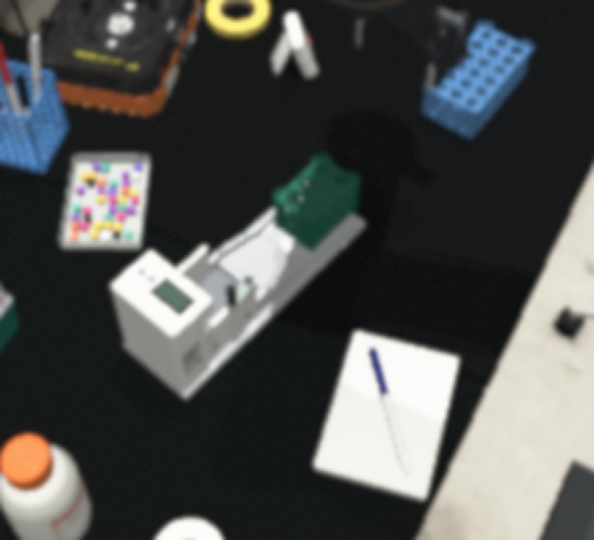

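The rack (275–360, 155–245) stands on the shelf. Relative to the reader it's at x ≈ -120 mm, y ≈ -0.4 mm, square to the lane. Next I push it, with the fingers on the corner posts and the tips leaned forward.

Run:
```python
from h import *
q=quat(YAW,.436)
r.set_gripper(.042)
r.reach(rd(-.215,0,.08),q)
r.movel(rd(-.20,0,.026),feed=.12)
f0=np.array(r.current_wrist_force()); print(r.current_time_s(),r.current_width())
log=[]
for x in np.arange(-.19,-.0699,.008):
    z=np.interp(x,[-.19,-.082,-.055,-.006],[.025,.027,.044,.046])
    r.movel(rd(x,0,z),feed=.05); f=np.array(r.current_wrist_force())-f0
    log.append((round(x*1e3),*np.round([f@U,f@V,f[2]],1)))
    if abs(f@U)>8: print("STOP");break
print(log,r.current_time_s())
p,d=r.capture("scene"); L=(cloud("scene",d).reshape(-1,3)-O)@np.c_[U,V,Z]
s=cv2.resize(p[130:330,200:420],None,fx=2.7,fy=2.7,interpolation=2); save("s3.png",s)
```

```text
14.9583 0.0420060547843492
[(-190, np.float64(0.3), np.float64(0.2), np.float64(-0.1)), (-182, np.float64(0.1), np.float64(1.0), np.float64(-0.5)), (-174, np.float64(0.5), np.float64(0.8), np.float64(-0.1)), (-166, np.float64(0.4), np.float64(1.5), np.float64(0.5)), (-158, np.float64(0.1), np.float64(0.2), np.float64(0.4)), (-150, np.float64(-0.5), np.float64(-0.2), np.float64(-0.3)), (-142, np.float64(0.4), np.float64(0.2), np.float64(0.5)), (-134, np.float64(0.3), np.float64(0.4), np.float64(0.1)), (-126, np.float64(0.3), np.float64(1.3), np.float64(-0.5)), (-118, np.float64(0.6), np.float64(-0.3), np.float64(-0.1)), (-110, np.float64(0.5), np.float64(0.4), np.float64(-0.8)), (-102, np.float64(0.3), np.float64(0.0), np.float64(0.0)), (-94, np.float64(-0.7), np.float64(0.5), np.float64(1.3)), (-86, np.float64(-0.4), np.float64(0.2), np.float64(0.2)), (-78, np.float64(-0.2), np.float64(0.9), np.float64(-1.7)), (-70, np.float64(0.1), np.float64(0.7), np.float64(-0.7))] 19.975
```

View pics/s3.png

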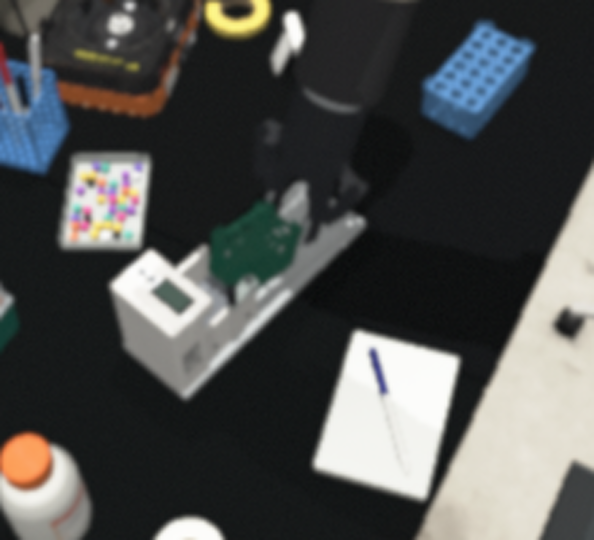

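The rack (210–300, 200–285) is nose-up on the ramp and straight in the lane, with the fingers behind it. I keep pushing.

Run:
```python
from h import *
f0=np.zeros(3)
log=[]
def step(x,feed):
    z=np.interp(x,[-.19,-.082,-.055,-.006],[.025,.027,.044,.046])
    r.movel(rd(x,0,z),feed=feed); f=np.array(r.current_wrist_force())
    log.append((round(x*1e3,1),*np.round([f@U,f@V,f[2]],1).tolist())); return abs(f@U)>6
for x in np.arange(-.064,-.0119,.004):
    if step(x,.05): print("STOP");break
print(log,r.current_time_s())
p,d=r.capture("scene")
s=cv2.resize(p[130:330,200:420],None,fx=2.7,fy=2.7,interpolation=2); save("s4.png",s)
L=(cloud("scene",d).reshape(-1,3)-O)@np.c_[U,V,Z]
hsv=cv2.cvtColor(p,cv2.COLOR_RGB2HSV).reshape(-1,3)
g=(hsv[:,0]>65)&(hsv[:,0]<95)&(hsv[:,1]>90)&(abs(L[:,1])<.05)&(L[:,2]>.03)&(L[:,0]<.12)&(L[:,0]>-.1)
G=L[g]; print(len(G),np.percentile(G,[1,50,99],axis=0).round(4).tolist())
t=G[G[:,2]>np.percentile(G[:,2],40)]; print(np.polyfit(t[:,0],t[:,2],1))
```

```text
[(np.float64(-64.0), 0.0, -0.7, 0.0), (np.float64(-60.0), -0.0, -0.2, -1.2), (np.float64(-56.0), -0.2, -0.2, -0.5), (np.float64(-52.0), -0.3, -0.1, -0.7), (np.float64(-48.0), -0.0, 0.2, -0.6), (np.float64(-44.0), -1.6, -0.1, -0.3), (np.float64(-40.0), 0.1, 0.1, -1.0), (np.float64(-36.0), 0.2, 0.5, -0.2), (np.float64(-32.0), 0.3, 0.5, -0.2), (np.float64(-28.0), 0.4, -0.0, 0.3), (np.float64(-24.0), -0.2, -0.3, -0.6), (np.float64(-20.0), -1.1, -0.0, 0.2), (np.float64(-16.0), -0.6, -0.2, -0.3), (np.float64(-12.0), -1.1, 0.6, 0.6)] 23.5667
335 [[-0.0025, -0.0314, 0.0314], [0.0219, -0.0044, 0.0773], [0.0534, 0.0354, 0.1075]]
[-0.00806998  0.08089031]
```

View pics/s4.png

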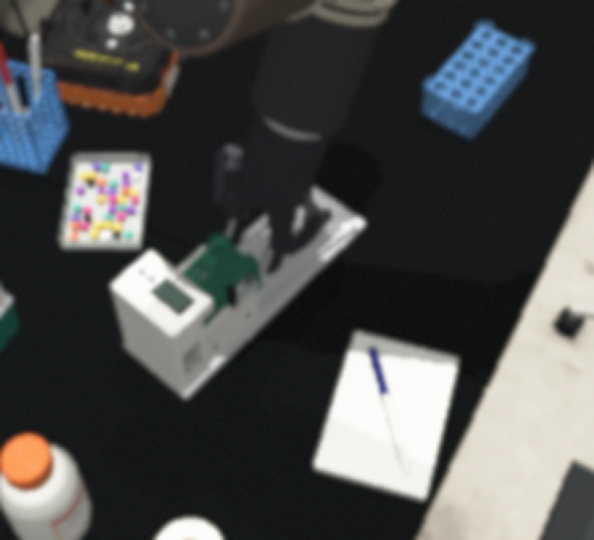

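The rack is almost in: its top is nearly level and its nose is under the head (180–260, 240–310). Next come 1 mm steps until it meets the stop.

Run:
```python
from h import *
log=[]
for x in np.arange(-.011,.0015,.001):
    r.movel(rd(x,0,.046),feed=.03); r.dwell(.05); f=np.array(r.current_wrist_force())
    log.append((round(float(x)*1e3,1),*np.round([f@U,f@V,f[2]],1).tolist()))
    if abs(f@U)>5: print("STOP");break
print(log)
x0=x
r.movel(rd(x0-.03,0,.06),feed=.12); r.movel(rd(x0-.12,0,.14),feed=.2); print(r.current_time_s())
for n in("scene","top"):
    p,d=r.capture(n); L=(cloud(n,d).reshape(-1,3)-O)@np.c_[U,V,Z]
    s=cv2.resize(p[180:330,220:370],None,fx=3.9,fy=3.9,interpolation=2); save(n+"5c.png",s)
    hsv=cv2.cvtColor(p,cv2.COLOR_RGB2HSV).reshape(-1,3)
    g=(hsv[:,0]>65)&(hsv[:,0]<95)&(hsv[:,1]>90)&(abs(L[:,1])<.035)&(L[:,2]>.06)&(L[:,2]<.09)&(L[:,0]<.12)&(L[:,0]>-.1)
    G=L[g]; print(n,len(G),np.percentile(G,[1,50,99],axis=0).round(4).tolist(),np.polyfit(G[:,0],G[:,2],1))
```

```text
[(-11.0, 0.1, 0.7, 0.9), (-10.0, -0.0, -0.2, -0.6), (-9.0, -0.6, -0.4, 0.7), (-8.0, -0.3, 0.1, -0.0), (-7.0, -0.1, -0.3, -1.2), (-6.0, -0.7, 1.1, -0.3), (-5.0, -0.7, 0.6, 0.7), (-4.0, -0.0, -0.6, -0.8), (-3.0, 1.1, 1.5, -0.8), (-2.0, 0.0, 0.6, -0.0), (-1.0, 0.0, 0.9, -0.1), (0.0, -1.3, -0.6, 0.3), (1.0, -0.2, 0.1, 0.4)]
28.6917
scene 138 [[0.0068, -0.0307, 0.0652], [0.0306, -0.0044, 0.0736], [0.0543, 0.0241, 0.0781]] [0.00490315 0.07357836]
top 5 [[0.0687, -0.0002, 0.0687], [0.0732, 0.0232, 0.0716], [0.075, 0.0243, 0.0717]] [-0.43073945  0.10187304]
```

View pics/scene5c.png

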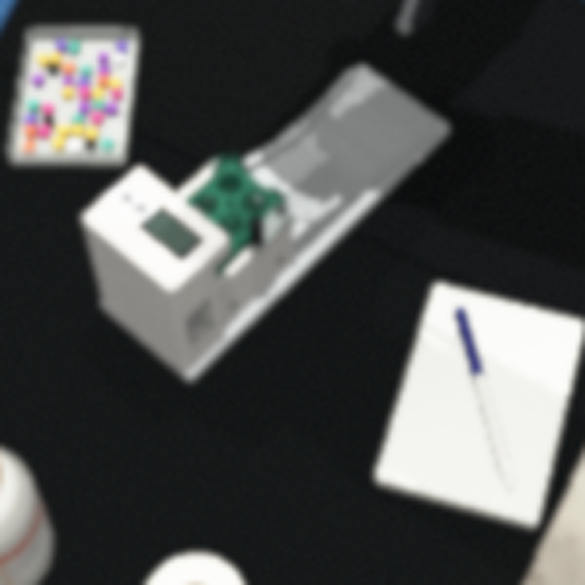

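The rack now lies flat in the bay: the top is level, about 50 mm above the floor, and the fit puts the rear edge at x ≈ 5–7 mm. The knob at (265, 215) is still open, so next I swing the latch.

Run:
```python
from h import *
q=quat(YAW); zt=.092
r.set_gripper(0.0)
r.reach(rd(-.05,.085,.18),q); r.reach(rd(.05,.078,.15),q); r.movel(rd(.05,.078,zt),feed=.12)
print(r.current_time_s(),r.current_width(),np.round(r.current_wrist_force(),1))
log=[]
def go(a,extra=0):
    t=np.array([-np.sin(a),-np.cos(a)]); k=np.array([.022+.028*np.cos(a),.0345-.028*np.sin(a)])
    D=.005+.011*abs(np.sin(a))+.0145*abs(np.cos(a)); c=k-t*(D-extra)
    r.movel(rd(c[0],c[1],zt),feed=.06); f=np.array(r.current_wrist_force())
    log.append((round(float(a),2),*np.round([f@U,f@V,f[2]],1).tolist())); return np.hypot(f@U,f@V)>5
for a in np.arange(-.25,1.58,.13):
    if go(a): print("STOP");break
else:
    for e in(0,.001,.002,.003,.004):
        if go(1.58,e): print("stop",e);break
print(log)
p=rd(*(toR(r.current_tool_pos())/1e3)); r.movel(p+.005*U,feed=.05); r.movel(p+.005*U+.08*Z,feed=.15)
r.movel(rd(-.1,.0,.2),feed=.25); print(r.current_time_s())
for n in("scene","top"):
    p,d=r.capture(n); L=(cloud(n,d).reshape(-1,3)-O)@np.c_[U,V,Z]
    K=L[(L[:,2]>.09)&(L[:,2]<.112)&(L[:,0]<.066)&(L[:,0]>0)&(abs(L[:,1])<.06)]; print(n,"knob",len(K),np.round(np.median(K,0),4) if len(K) else "")
    s=cv2.resize(p[180:300,230:350],None,fx=4.9,fy=4.9,interpolation=2); save(n+"6c.png",s)
```

```text
31.2083 0.0002953427495648939 [ 0.5 -0.3 -0.2]
stop 0.002
[(-0.25, 1.0, -0.2, 0.5), (-0.12, -0.2, -0.1, 0.3), (0.01, -0.2, 0.1, 0.4), (0.14, -0.5, 0.3, 0.6), (0.27, 0.2, 0.0, 0.1), (0.4, 0.9, 0.6, -0.2), (0.53, 0.1, -0.2, -0.7), (0.66, -0.4, -1.1, -0.0), (0.79, -0.3, 0.7, 0.1), (0.92, -0.5, -0.0, -0.0), (1.05, 0.5, 0.1, -1.1), (1.18, 0.1, 1.0, 0.2), (1.31, 0.1, 0.8, 0.3), (1.44, 0.2, 0.6, -0.4), (1.57, 0.4, -0.2, 0.5), (1.58, -0.5, 0.4, -0.0), (1.58, 1.7, -0.1, -0.9), (1.58, 5.7, 1.3, -1.1)]
37.5583
scene knob 23 [0.0223 0.0064 0.105 ]
top knob 0
```

View pics/scene6c.png

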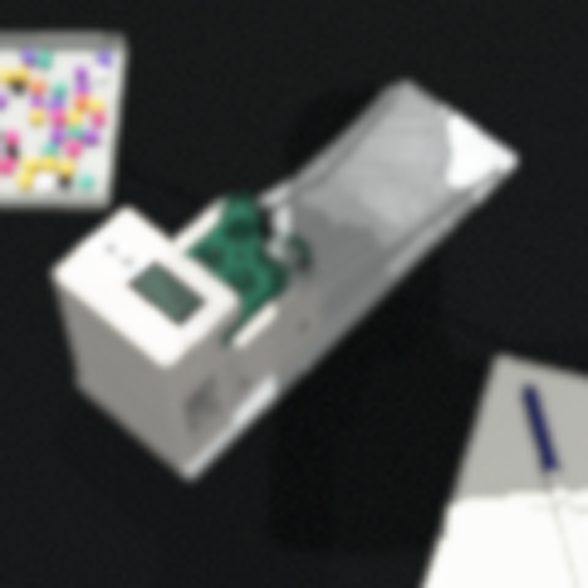

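The latch lies across the rack, with the knob at (265, 215). It measures reader x = 22 mm, y = 6.4 mm, which is q ≈ 1.57, and it's against its stop. The rack is flat in the bay and the robot is clear, so I hand the job in.

```bash
python3 -c "
from rig import r
print(r.finish_job())"
```

```text
the job is handed in; nothing more can be done
None
```

The rack lies flat in the bay behind the lip, the latch is closed across it to its stop (about 1.57 rad), the robot is clear, and the job was handed in at about 38 s; the verdict was not shown.

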